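# Ready the shoe-shine box and pick the fullest wax tin

## Robot

A 6-joint arm with a two-finger parallel gripper is mounted at the origin on the work surface. World frame = base frame: x ahead of the robot, y to its left, z up, the work surface at z = 0. Lengths are in m, angles in rad, forces in N, time in s.
With the tool pointing down it reaches from about 0.25 to 0.725 m from the base axis. Payload 4 kg.
Tool frame: the origin (TCP) lies midway between the tips of the shut fingers; the grasp point (between the pads) lies bot.tcp_to_grasp behind it (bot.tcp_to_grasp is the distance from the TCP to the grasp point, in m); z points along the fingers, y is the line along which they close (so a half turn about z gives the same grasp; the last joint's range is limited). The gripper opens to 85 mm and grips with 20 to 120 N. Pads are 22 mm wide; open, the fingers measure 114 mm over their backs; the gripper's body (76 mm by 85 mm) begins 54 mm behind the grasp point. The pads swing forward as they close: fully open they stand 13 mm farther back than shut.
Start: joints at [1.242, 0.241, 0.005, 1.335, 0, 1.571], TCP at [0.161, 0.473, 0.231] pointing down, gripper open.
Joint ranges: [-2.72, 2.72], [-1.05, 1.87], [-1.09, 1.28], [-1.99, 2.15], [-1.42, 1.44], [-3.14, 3.14]. Speed limits (rad/s): [2.79, 2.79, 3.14, 3.14, 3.14, 3.14].

## Interface

Orientations are given as a unit quaternion [x, y, z, w].
In Python, from workcell import readout, camera, bot gives the robot as it stands. The module is installed in compiled form; this text tells all that it offers.
- The arm moves only by the tool jog_arm, never from a script. Its argument "motion" is a list of rows, each an object of numbers: "x", "y", "z": the shift along the tool's x, y, z in mm; "spin": the turn about the tool's z in degrees; "fingers": the closure, from -1 (fully open) to 1 (shut). A call has 1 to 8 rows; each row is the pose to reach, as a shift and turn from the pose commanded when the call began, along the tool's axes at that moment; what a row does not reach only later rows make up. A row lasts 1/8 s, in which the tool goes at most 62.5 mm and 10.7 degrees, less where a joint would pass 70% of its speed; a pose out of reach is approached as far as the arm can. A call with a gripper value outside its range is refused whole. The fingers move at their own pace and stop on an object; the grip force is fixed at half the most. Time passes only in rows, so rows that repeat a pose let the fingers close. It gives the time, the measured TCP pose, the force, the opening and the grip force at its end, in the units of the state.
- readout.get_obs(): the state, without advancing time (a new reading comes with each control period).
- camera(name): name is "scene" or "top" or "wrist"; returns a dict with "pixels" (480x640x3 uint8, red, green, blue), "K" (3x3 intrinsics, pixels), "rvec" (rotation vector, rad) and "tvec" (3), from world to camera coordinates, as OpenCV has them. Camera axes: x right, y down, z forward; pixel columns grow to the right and rows downward; lengths in m; the calibration is good to about 2 mm. The wrist camera is an equidistant fisheye: a pixel r from the principal point sees the ray r / f radians off the axis. A picture is of the moment at which its call begins. There is no depth.
- bot.job_done(): hands the job in; it is judged then, once.
The state is a dict: "clock": time; "joint_pos": joint angles; "joint_vel": joint speeds; "tau": joint torques, N m; "eef_pos": TCP position; "tool_rot": TCP orientation; "ft_force": force on the tool from outside, world axes, zero at the start; "ft_torque": the same for the moment, N m; "grip_width": finger opening in m; "grasp_force": force on a finger pad.
Only numpy, scipy, OpenCV 4.12 (cv2) and the standard library are available. Lean on these libraries where they do the work, as an engineer would, in place of code of your own. Each camera call takes 0.05 s, during which the arm holds its last target. There are 200 camera calls.

## Task

A customer is about to put his foot on the rest of the shoe-shine box: secure the lid by turning the brass turnbutton beside it until it lies square across the seam, over the edge of the closed lid. Then find by heft which of the three identical closed wax tins is the fullest (the heaviest), and finish with that tin in the gripper, held still and upright, at least 10 cm clear of the mat and resting on nothing; the program ends while holding it. The other two tins must be standing on the rubber mat; tip no tin over, and leave the brush and the two bottles where they are.

Things in the scene. Friction and masses are not known exactly. Their poses are not given: they have to be found in the camera images.
- shine_box: fixed shoe-shine box, dark wood clad in brass: 220 mm along its x, 340 mm along its y, top surface 180 mm above the bench; origin at the centre of its underside, z up. Its top is a fixed 50 mm strip at the -y end (carrying the turnbutton) and, from the seam at y = -120 mm to the wall at the +y end, a hinged lid flush with the strip. A brass shoe-shaped foot rest stands on the lid: about 215 mm along x by 80 mm along y, centred at y = +35 mm, rising to 94 mm above the lid
- turnbutton_grip (a point): grip point of the brass turnbutton on the fixed strip of the box: on its vertical pivot, 22 mm above the box's top (at x = 0, y = -138 mm, z = 202 mm in the box frame). The button is a bar 64 mm long, 12 mm wide, 10 mm high, with a thumb piece 36 mm long and 12 mm wide on its middle rising to 27 mm above the box's top, to be pinched across its 12 mm width from above or pushed round; this point's x axis lies along the bar
- turnbutton (a joint): angle of the turnbutton, rad: 0 = bar along the seam (parallel to the box's x; lid free), positive anticlockwise seen from above; +1.571 or -1.571 = square across the seam, one end over the lid (lid secured). It turns freely either way with light friction (0.06 N m) and stays where it is left
- box_lid (a joint): opening angle of the box's lid, rad: 0 = shut (as it is at the start), grows as it lifts, hinged near the +y end of the box; its weight keeps it shut
- tin_mat: fixed black rubber mat lying on the bench, 160 mm along its x, 360 mm along its y, 4 mm thick; origin at the centre of its underside (bench level), z up. The tins stand on it in a row along its y, about 120 mm apart
- tin_a_center (a point): one of three identical closed round wax tins (red and white wall, brass-coloured lid), diameter 66 mm, 76 mm tall, standing upright on the mat; this point is its centre, half-way up, z axis up. The tins look alike but hold different amounts of solid wax: each weighs between 0.10 and 0.31 kg, the fullest is at least 0.08 kg heavier than either of the others, and any of the three may be the fullest
- tin_b_center (a point): one of three identical closed round wax tins (red and white wall, brass-coloured lid), diameter 66 mm, 76 mm tall, standing upright on the mat; this point is its centre, half-way up, z axis up. The tins look alike but hold different amounts of solid wax: each weighs between 0.10 and 0.31 kg, the fullest is at least 0.08 kg heavier than either of the others, and any of the three may be the fullest
- tin_c_center (a point): one of three identical closed round wax tins (red and white wall, brass-coloured lid), diameter 66 mm, 76 mm tall, standing upright on the mat; this point is its centre, half-way up, z axis up. The tins look alike but hold different amounts of solid wax: each weighs between 0.10 and 0.31 kg, the fullest is at least 0.08 kg heavier than either of the others, and any of the three may be the fullest
- shoe_brush: a bystander: loose shoe brush, wooden back and dark bristles down, 52 mm along its x, 170 mm along its y, 40 mm high, 0.16 kg, lying on the bench beyond the mat; origin at the centre of its underside
- bottle_a: a bystander: loose amber glass bottle with an onion-shaped brass cap, diameter 46 mm, 128 mm tall, 0.16 kg, standing on the bench; origin at the centre of its underside
- bottle_b: a bystander: loose amber glass bottle with an onion-shaped brass cap, diameter 46 mm, 128 mm tall, 0.16 kg, standing on the bench; origin at the centre of its underside
Mind the look-alikes: they are no part of the job. Leave any turquoise look-alike of the part that bears tin_b_center alone.

How it is judged:
By the outcome, as a careful person would: the job done as asked, in the order asked, and still so for the second after the job is handed in, while the arm keeps its last pose, push and grip.
It also fails if it takes over 69 s, if anything falls off the work surface, if the arm or the gripper's body presses on something with over 40 N, if the wrist force passes 120 N, or if a joint passes its speed limit or range.

## Working session

There is one attempt and no reset: what is moved stays moved. The work goes in short steps, Python scripts to look and compute and a tool call to move; the robot and the scene stay as the last step left them, time stands still between calls to the robot, and variables do not carry over. Pictures are saved under pics/ and viewed, at most 10 in all, crops included, and the job is handed in when it is done.

Besides the shell and the picture viewer there is one more tool, called after "Emit:" as name(argument=value, ...), one argument or row to a line, values as JSON. jog_arm: Moves the arm, as the interface text tells. Its arguments: {"type":"object","properties":{"motion":{"type":"array"}},"required":["motion"]}

```bash
mkdir -p pics
cat > h.py <<'E'
import numpy as np, cv2
from workcell import readout, camera, bot
def ray(c,u,v):
    R=cv2.Rodrigues(np.array(c["rvec"],float))[0];t=np.array(c["tvec"],float).ravel();K=np.array(c["K"])
    d=R.T@np.linalg.solve(K,[u,v,1.]);return -R.T@t,d
def onz(c,u,v,z):
    o,d=ray(c,u,v);return o+d*(z-o[2])/d[2]
def save(n,p): cv2.imwrite("pics/"+n,p[...,::-1])
E
python3 - <<'E'
from h import *
o=readout.get_obs();print({k:np.round(v,3) for k,v in o.items()},bot.tcp_to_grasp)
for n in("top","scene"):
    c=camera(n);save(n+".png",c["pixels"]);np.save(n+".npy",c,allow_pickle=True);print(n,c["K"],ray(c,320,240))
E
```

```text
{'clock': np.float64(0.0), 'joint_pos': array([1.242, 0.241, 0.004, 1.335, 0.   , 1.571]), 'joint_vel': array([-0.   ,  0.001, -0.001,  0.   ,  0.   ,  0.002]), 'tau': array([-0.0000e+00, -3.7232e+01,  2.5241e+01,  1.7000e-02, -0.0000e+00,
        0.0000e+00]), 'eef_pos': array([0.161, 0.473, 0.23 ]), 'tool_rot': array([ 0.164,  0.987, -0.001, -0.   ]), 'ft_force': array([-0.215,  0.246, -0.819]), 'ft_torque': array([-0.011, -0.057,  0.031]), 'grasp_force': np.float64(0.0), 'grip_width': np.float64(0.085)} 0.0187
top [[513.81085863   0.         327.11406847]
 [  0.         513.81085863 243.36871477]
 [  0.           0.           1.        ]] (array([0.40607884, 0.00755664, 1.46059742]), array([ 0.12419806,  0.01233092, -0.99229909]))
scene [[512.887575     0.         318.77454524]
 [  0.         512.887575   246.95488069]
 [  0.           0.           1.        ]] (array([1.25452167, 0.43418561, 1.12791401]), array([-0.56421936, -0.33620573, -0.75419613]))
```

View pics/top.png

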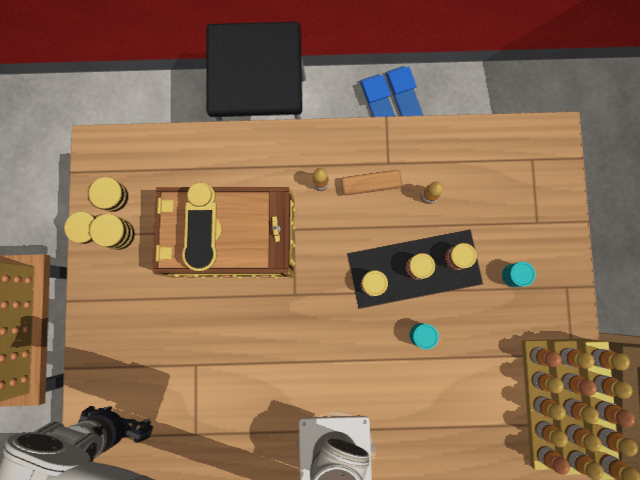

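View pics/scene.png

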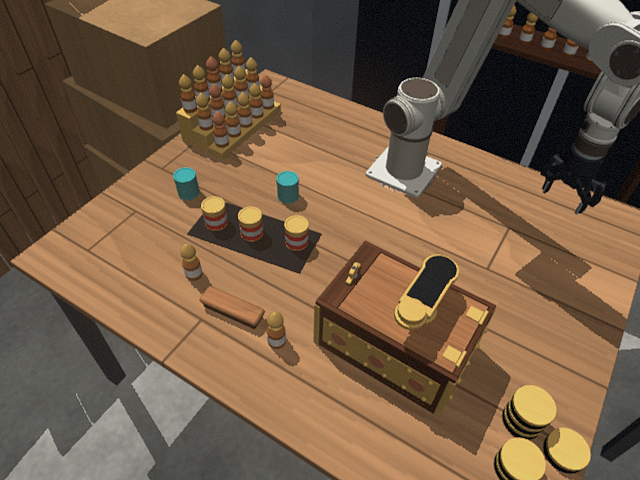

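The top view shows the turnbutton at about (275,229). The red/white tins on the mat are at (374,283), (421,266) and (462,256). The turquoise look-alikes at (519,274) and (425,336) stand off the mat and are excluded by colour. In the scene view the tins on the mat are at (214,213), (251,224) and (296,233), and the button is at (353,272).

```bash
cat > m.py <<'E'
from h import *
c=np.load("top.npy",allow_pickle=True).item();p=c["pixels"];hsv=cv2.cvtColor(p,cv2.COLOR_RGB2HSV)
m=cv2.inRange(hsv,(20,110,90),(32,255,255))
def blobs(m,x0,x1,y0,y1,amin):
    k=np.zeros_like(m);k[y0:y1,x0:x1]=m[y0:y1,x0:x1]
    return [q for q in cv2.findContours(k,cv2.RETR_EXTERNAL,cv2.CHAIN_APPROX_NONE)[0] if cv2.contourArea(q)>amin]
for q in blobs(m,345,490,230,310,150):
    (u,v),r=cv2.minEnclosingCircle(q);P=onz(c,u,v,.08);print("tin",round(u),round(v),"diam",2*r/513.8*(1.46-.08),P.round(4))
for q in blobs(m,262,288,205,255,8):
    print("btn",cv2.minAreaRect(q),onz(c,*cv2.minAreaRect(q)[0],.2).round(4))
d=cv2.inRange(hsv,(0,0,0),(180,255,60))
q=max(blobs(d,340,490,225,312,500),key=cv2.contourArea);b=cv2.boxPoints(cv2.minAreaRect(q))
P=np.array([onz(c,*x,.004)[:2] for x in b]);print("mat",P.round(3),np.linalg.norm(P-np.roll(P,1,0),axis=1).round(3),P.mean(0))
s=np.load("scene.npy",allow_pickle=True).item()
a=cv2.resize(p[180:300,140:300],None,fx=2.5,fy=2.5,interpolation=2);a2=cv2.resize(p[220:350,340:550],None,fx=1.9,fy=1.9,interpolation=2)
z=s["pixels"][225:400,300:500];a3=cv2.resize(z,None,fx=2,fy=2)
z4=cv2.resize(s["pixels"][160:270,160:360],None,fx=2,fy=2)
o=np.zeros((600,800,3),np.uint8);o[:300,:400]=a;o[:a2.shape[0],400:400+a2.shape[1]]=a2;o[300:600,:400]=a3[:300];o[300:520,400:800]=z4
save("crop.png",o)
E
python3 m.py
```

```text
tin 375 283 diam 0.07032206064998617 [ 0.4595 -0.1191  0.08  ]
tin 422 265 diam 0.06932772810517604 [ 0.503 -0.248  0.08 ]
tin 463 255 diam 0.06955743339006983 [ 0.5264 -0.361   0.08  ]
btn ((276.058837890625, 234.73529052734375), (12.611852645874023, 5.093247413635254), 75.96376037597656) [0.5799 0.1316 0.2   ]
btn ((274.5, 221.5), (9.0, 5.0), 90.0) [0.6132 0.135  0.2   ]
mat [[ 0.548 -0.051]
 [ 0.608 -0.407]
 [ 0.452 -0.428]
 [ 0.394 -0.076]] [0.156 0.361 0.157 0.356] [ 0.50046914 -0.24029531]
```

View pics/crop.png

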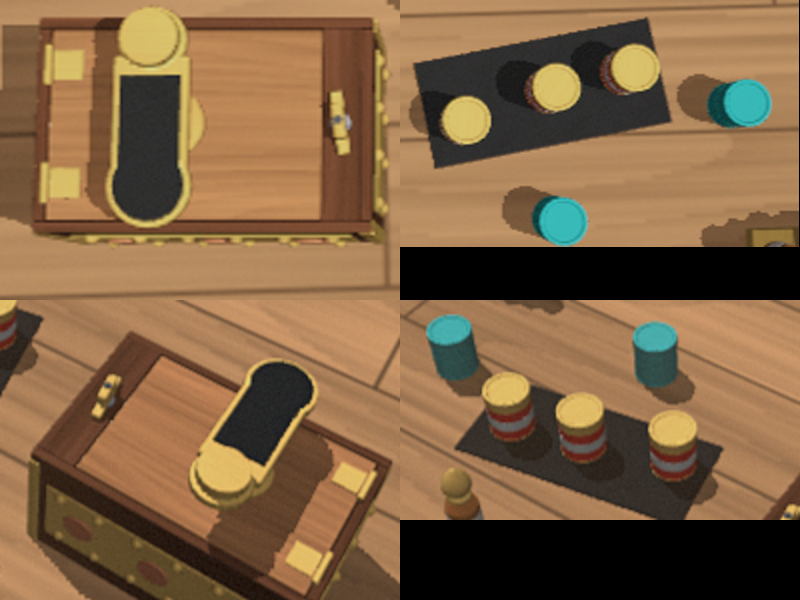

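The crop confirms three red/white, brass-lidded tins on the mat; the two turquoise ones are off it. The button sits on the right strip with its bar nearly along the seam, tilted by a few degrees: its ends are at about crop (336,92) and (344,152).

```bash
cat >> h.py <<'E'
def yaw(o):
    from scipy.spatial.transform import Rotation as R
    M=R.from_quat(o["tool_rot"]).as_matrix();return M,np.degrees(np.arctan2(M[1,1],M[0,1]))
def go(P,yy=None):
    o=readout.get_obs();M,y=yaw(o);d=M.T@(np.array(P)-o["eef_pos"])*1000
    print("shift mm",d.round(1),"spin",None if yy is None else round(-(yy-y),1),"now",o["eef_pos"].round(4),round(y,2),"t",o["clock"])
E
python3 - <<'E'
from h import *
c=np.load("top.npy",allow_pickle=True).item()
f=lambda u,v,z:onz(c,140+u/2.5,180+v/2.5,z)
def ang(a,b,z): d=f(*a,z)-f(*b,z);print(np.degrees(np.arctan2(d[1],d[0])),np.linalg.norm(d),f(*a,z),f(*b,z))
ang((323,28),(322,218),.18);ang((336,92),(344,152),.19)
ang((42,20),(372,20),.18);ang((36,232),(376,232),.18)
print(f(340,122,.207))
go([.596,.132,.34],98)
E
```

```text
-1.0738274112838488 0.19338147672786477 [0.69475394 0.14934773 0.18      ] [0.50140642 0.15297184 0.18      ]
6.639561677307972 0.06121878419929093 [0.62676476 0.13609982 0.19      ] [0.56595656 0.12902151 0.19      ]
88.44045878965508 0.33580392175659507 [0.7108289  0.43509163 0.18      ] [0.70168974 0.09941209 0.18      ]
88.4580459656711 0.3392759082107893 [0.49510344 0.43846987 0.18      ] [0.48597389 0.09931682 0.18      ]
[0.59373156 0.13087848 0.207     ]
shift mm [-521.5 -182.2 -109.2] spin -26.8 now [0.1613 0.4727 0.2305] 71.16 t 0.1
```

Emit:
jog_arm(
  motion=[
    {"x": 0,"y": 0,"z": -62},
    {"x": -40,"y": -15,"z": -110,"spin": 0},
    {"x": -521,"y": -182,"z": -110,"spin": -27},
    {"x": -521,"y": -182,"z": -110,"spin": -27},
    {"x": -521,"y": -182,"z": -110,"spin": -27},
    {"x": -521,"y": -182,"z": -110,"spin": -27},
    {"x": -521,"y": -182,"z": -110,"spin": -27},
    {"x": -521,"y": -182,"z": -110,"spin": -27},
  ],
)

```text
validation failed for argument at $.mo...
```

```bash
python3 -c "
from h import *
go([.5945,.1312,.27],96.5)"
```

```text
shift mm [-520.3 -183.4  -39.2] spin -25.3 now [0.1613 0.4727 0.2305] 71.16 t 0.1
```

Emit:
jog_arm(
  motion=[
    {"x": 0,"y": 0,"z": -62,"spin": 0,"fingers": -1},
    {"x": -40,"y": -15,"z": -110,"spin": 0,"fingers": -1},
    {"x": -521,"y": -182,"z": -110,"spin": -27,"fingers": -1},
    {"x": -521,"y": -182,"z": -110,"spin": -27,"fingers": -1},
    {"x": -521,"y": -182,"z": -110,"spin": -27,"fingers": -1},
    {"x": -521,"y": -182,"z": -110,"spin": -27,"fingers": -1},
    {"x": -521,"y": -182,"z": -110,"spin": -27,"fingers": -1},
    {"x": -521,"y": -182,"z": -110,"spin": -27,"fingers": -1},
  ],
)

```text
clock: 1.1
eef_pos: [0.477, 0.2254, 0.3405]
tool_rot: [-0.071, 0.997, 0.0, -0.0]
ft_force: [0.9, 1.2, 0.1]
grip_width: 0.0855
grasp_force: 0.0
```

```bash
python3 -c "
from h import *
go([.5945,.1312,.27],96.5)"
```

```text
shift mm [-103.  -109.9   70.5] spin 1.7 now [0.477  0.2254 0.3405] 98.16 t 1.1
```

Emit:
jog_arm(
  motion=[
    {"x": -45,"y": -45,"z": 0,"spin": 0,"fingers": -1},
    {"x": -85,"y": -90,"z": 0,"spin": 1.5,"fingers": -1},
    {"x": -103,"y": -110,"z": 30,"spin": 1.5,"fingers": -1},
    {"x": -103,"y": -110,"z": 70,"spin": 1.5,"fingers": -1},
    {"x": -103,"y": -110,"z": 70,"spin": 1.5,"fingers": -1},
    {"x": -103,"y": -110,"z": 70,"spin": 1.5,"fingers": -1},
  ],
)

```text
clock: 1.85
eef_pos: [0.5936, 0.1331, 0.2723]
tool_rot: [-0.058, 0.998, 0.0, 0.001]
ft_force: [-0.8, 0.4, 0.5]
grip_width: 0.0854
grasp_force: 0.0
```

```bash
python3 -c "
from h import *
go([.5945,.1312,.189],96.5)
c=camera('wrist');save('w1.png',c['pixels']);np.save('w1.npy',c,allow_pickle=True);print(c['K'])"
```

```text
shift mm [-0.5 -2.  83.3] spin 0.2 now [0.5936 0.1331 0.2723] 96.69 t 1.85
[[371.64829954   0.         317.40430428]
 [  0.         371.64829954 239.09654387]
 [  0.           0.           1.        ]]
```

View pics/w1.png

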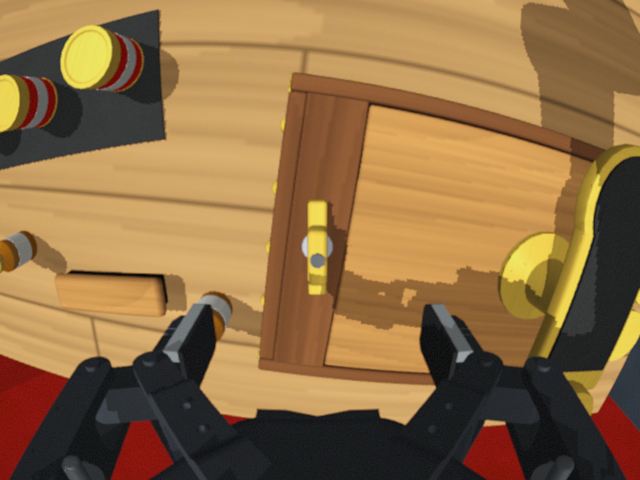

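The wrist view shows the bar upright from (317,201) to (316,294), centred between the fingers and aligned with them. I'll check its position with the fisheye model.

```bash
cat >> h.py <<'E'
def fonz(c,u,v,z):
    R=cv2.Rodrigues(np.array(c["rvec"],float))[0];t=np.array(c["tvec"],float).ravel();K=np.array(c["K"])
    x=np.array([u-K[0,2],v-K[1,2]])/K[0,0];r=np.hypot(*x)+1e-9
    d=R.T@np.r_[x/r*np.sin(r),np.cos(r)];o=-R.T@t;return o+d*(z-o[2])/d[2]
E
python3 -c "
from h import *
c=np.load('w1.npy',allow_pickle=True).item()
a,b=fonz(c,317,201,.19),fonz(c,316.5,294,.19);d=b-a
print(a,b,(a+b)/2,np.linalg.norm(d),np.degrees(np.arctan2(d[1],d[0])))
p,q=fonz(c,369,104,.18),fonz(c,325,366,.18);d=q-p;print('seam',p,q,np.degrees(np.arctan2(d[1],d[0])))
go([.5945,.1312,.188],96.5)"
```

```text
[0.56320527 0.13020904 0.19      ] [0.62631022 0.13720855 0.19      ] [0.59475775 0.13370879 0.19      ] 0.06349194382022137 6.329290966255064
seam [0.49927693 0.15541815 0.18      ] [0.69340007 0.15160938 0.18      ] -1.1240201063474191
shift mm [ 0.2 -2.2 85.3] spin 0.2 now [0.5941 0.1333 0.2733] 96.71 t 1.9
```

Emit:
jog_arm(
  motion=[
    {"x": 0,"y": -1,"z": 40,"spin": 0,"fingers": -0.3},
    {"x": 0,"y": -1,"z": 65,"spin": 0,"fingers": -0.3},
    {"x": 0,"y": -1,"z": 84,"spin": 0,"fingers": -0.3},
    {"x": 0,"y": -1,"z": 84,"spin": 0,"fingers": 1},
    {"x": 0,"y": -1,"z": 84,"spin": 0,"fingers": 1},
    {"x": 0,"y": -1,"z": 84,"spin": 0,"fingers": 1},
    {"x": 0,"y": -1,"z": 84,"spin": 0,"fingers": 1},
    {"x": 0,"y": -1,"z": 84,"spin": 0,"fingers": 1},
  ],
)

```text
clock: 2.9
eef_pos: [0.5946, 0.1328, 0.1895]
tool_rot: [-0.058, 0.998, 0.001, 0.002]
ft_force: [-0.7, 1.9, 6.7]
grip_width: 0.0104
grasp_force: 60.8
```

Emit:
jog_arm(
  motion=[
    {"x": 0,"y": 0,"z": 0,"spin": -10,"fingers": 1},
    {"x": 0,"y": 0,"z": 0,"spin": -20,"fingers": 1},
    {"x": 0,"y": 0,"z": 0,"spin": -30,"fingers": 1},
    {"x": 0,"y": 0,"z": 0,"spin": -40,"fingers": 1},
    {"x": 0,"y": 0,"z": 0,"spin": -50,"fingers": 1},
    {"x": 0,"y": 0,"z": 0,"spin": -60,"fingers": 1},
    {"x": 0,"y": 0,"z": 0,"spin": -70,"fingers": 1},
    {"x": 0,"y": 0,"z": 0,"spin": -80,"fingers": 1},
  ],
)

```text
clock: 3.9
eef_pos: [0.5954, 0.1321, 0.1895]
tool_rot: [-0.688, 0.725, -0.001, 0.003]
ft_force: [2.6, 1.5, 5.7]
grip_width: 0.0104
grasp_force: 60.7
```

```bash
python3 -c "
from h import *
go([.5945,.1312,.188],178.9)"
```

```text
shift mm [1.  0.8 1.5] spin -1.9 now [0.5954 0.1321 0.1895] 176.98 t 3.9
```

Emit:
jog_arm(
  motion=[
    {"x": 0,"y": 0,"z": 0,"spin": -1.7,"fingers": 1},
    {"x": 0,"y": 0,"z": 0,"spin": -1.7,"fingers": 1},
    {"x": 0,"y": 0,"z": 0,"spin": -1.7,"fingers": -1},
    {"x": 0,"y": 0,"z": 0,"spin": -1.7,"fingers": -1},
    {"x": 0,"y": 0,"z": 0,"spin": -1.7,"fingers": -1},
    {"x": 0,"y": 0,"z": -40,"spin": -1.7,"fingers": -1},
    {"x": 0,"y": 0,"z": -85,"spin": -1.7,"fingers": -1},
    {"x": 0,"y": 0,"z": -85,"spin": -1.7,"fingers": -1},
  ],
)

```text
clock: 4.9
eef_pos: [0.5954, 0.132, 0.2764]
tool_rot: [-0.697, 0.717, -0.002, 0.004]
ft_force: [1.3, 0.2, -0.7]
grip_width: 0.0851
grasp_force: 0.0
```

```bash
python3 -c "
from h import *
c=camera('wrist');save('w2.png',c['pixels']);np.save('w2.npy',c,allow_pickle=True)
for yy in (0,80,90,100): go([.4595,-.1191,.25],yy)"
```

```text
shift mm [254.7 127.8  23.1] spin 178.4 now [0.5945 0.1318 0.2739] 178.36 t 4.95
shift mm [254.7 127.8  23.1] spin 98.4 now [0.5945 0.1318 0.2739] 178.36 t 4.95
shift mm [254.7 127.8  23.1] spin 88.4 now [0.5945 0.1318 0.2739] 178.36 t 4.95
shift mm [254.7 127.8  23.1] spin 78.4 now [0.5945 0.1318 0.2739] 178.36 t 4.95
```

View pics/w2.png

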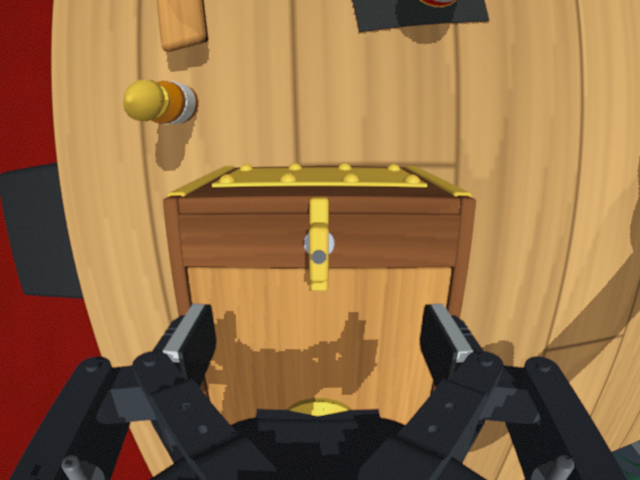

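The bar (320,198)–(318,290) now lies square across the seam at row 267, with its end over the lid. On to the tins, closing across the row along the mat's x axis (yaw about 189°).

Emit:
jog_arm(
  motion=[
    {"x": 55,"y": 27,"z": -10,"spin": -5,"fingers": -1},
    {"x": 110,"y": 55,"z": -10,"spin": -10.5,"fingers": -1},
    {"x": 165,"y": 83,"z": 0,"spin": -10.5,"fingers": -1},
    {"x": 215,"y": 110,"z": 10,"spin": -10.5,"fingers": -1},
    {"x": 255,"y": 128,"z": 40,"spin": -10.5,"fingers": -1},
    {"x": 255,"y": 128,"z": 70,"spin": -10.5,"fingers": -1},
    {"x": 255,"y": 128,"z": 70,"spin": -10.5,"fingers": -1},
  ],
)

```text
clock: 5.82
eef_pos: [0.4551, -0.1194, 0.1987]
tool_rot: [0.759, -0.651, -0.004, 0.002]
ft_force: [-0.0, -0.1, 0.5]
grip_width: 0.0854
grasp_force: 0.0
```

```bash
python3 -c "
from h import *
go([.4595,-.1191,.025],189)
c=camera('wrist');save('w3.png',c['pixels']);np.save('w3.npy',c,allow_pickle=True)
hsv=cv2.cvtColor(c['pixels'],cv2.COLOR_RGB2HSV);m=cv2.inRange(hsv,(22,120,90),(32,255,255))
for q in cv2.findContours(m,0,1)[0]:
  if cv2.contourArea(q)>800:
    P=np.array([fonz(c,*x[0],.08)[:2] for x in q],dtype=np.float32);(x,y),r=cv2.minEnclosingCircle(P);print(cv2.boundingRect(q),x,y,2*r)"
```

```text
shift mm [  0.9  -5.6 173.7] spin -360.2 now [ 0.4551 -0.1194  0.1987] -171.22 t 5.825
(121, 421, 50, 41) 0.6140525341033936 0.1545829027891159 0.08404902368783951
(0, 301, 33, 42) 0.7667466402053833 0.03457589074969292 0.09060224145650864
(268, 183, 93, 90) 0.45717790722846985 -0.11962462216615677 0.06945114582777023
(233, 0, 98, 92) 0.500066339969635 -0.24808767437934875 0.06899498403072357
```

View pics/w3.png

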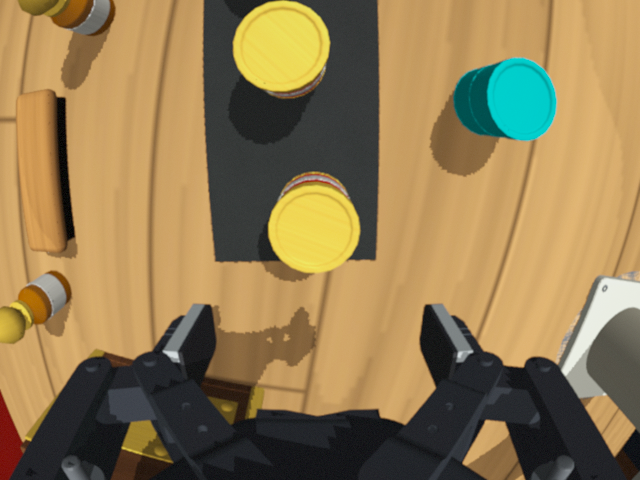

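The wrist view shows the first tin's lid at (314,228), with the next at (282,46) and a turquoise one off the mat at (515,98). I'll take a force baseline, then grasp.

```bash
cat > w.py <<'E'
from h import *
F=[];T=[]
for i in range(8):
    camera('wrist');o=readout.get_obs();F.append(o["ft_force"]);T.append(o["tau"][1:4])
F=np.array(F);print("F",F.mean(0).round(3),"sd",F.std(0).round(3),"tau",np.mean(T,0).round(3),np.std(T,0).round(3))
go(o["eef_pos"]);print("w",o["grip_width"],o["grasp_force"],"t",o["clock"])
E
python3 w.py
```

```text
F [-0.189  0.09   0.038] sd [0.689 0.463 0.437] tau [-3.4557e+01  2.4395e+01  1.6000e-02] [0.252 0.351 0.024]
shift mm [0. 0. 0.] spin None now [ 0.4588 -0.1193  0.2026] -171.09 t 6.275
w 0.08527413146171578 0.0 t 6.275
```

Emit:
jog_arm(
  motion=[
    {"x": 0,"y": -2,"z": 60,"spin": 0,"fingers": -1},
    {"x": 0,"y": -2,"z": 110,"spin": 0,"fingers": -1},
    {"x": 0,"y": -2,"z": 150,"spin": 0,"fingers": -1},
    {"x": 0,"y": -2,"z": 172,"spin": 0,"fingers": -1},
    {"x": 0,"y": -2,"z": 172,"spin": 0,"fingers": -1},
    {"x": 0,"y": -2,"z": 172,"spin": 0,"fingers": 1},
    {"x": 0,"y": -2,"z": 172,"spin": 0,"fingers": 1},
    {"x": 0,"y": -2,"z": 172,"spin": 0,"fingers": 1},
  ],
)

```text
clock: 7.28
eef_pos: [0.4616, -0.1196, 0.0316]
tool_rot: [0.76, -0.65, 0.002, -0.001]
ft_force: [-0.2, 0.1, 7.1]
grip_width: 0.0636
grasp_force: 66.6
```

Emit:
jog_arm(
  motion=[
    {"x": 0,"y": 0,"z": 0,"spin": 0,"fingers": 1},
    {"x": 0,"y": 0,"z": -10,"spin": 0,"fingers": 1},
    {"x": 0,"y": 0,"z": -30,"spin": 0,"fingers": 1},
    {"x": 0,"y": 0,"z": -50,"spin": 0,"fingers": 1},
    {"x": 0,"y": 0,"z": -60,"spin": 0,"fingers": 1},
    {"x": 0,"y": 0,"z": -60,"spin": 0,"fingers": 1},
    {"x": 0,"y": 0,"z": -60,"spin": 0,"fingers": 1},
    {"x": 0,"y": 0,"z": -60,"spin": 0,"fingers": 1},
  ],
)

```text
clock: 8.28
eef_pos: [0.4595, -0.1191, 0.0891]
tool_rot: [0.76, -0.65, -0.001, 0.0]
ft_force: [0.4, -0.7, -0.5]
grip_width: 0.0641
grasp_force: 66.3
```

```bash
python3 w.py
```

```text
F [ 0.307  0.084 -1.778] sd [0.578 0.565 0.412] tau [-3.7454e+01  2.2034e+01  9.0000e-03] [0.047 0.013 0.003]
shift mm [0. 0. 0.] spin None now [ 0.4602 -0.1193  0.0898] -171.14 t 8.675
w 0.06404825271877056 66.26701515413288 t 8.675
```

Emit:
jog_arm(
  motion=[
    {"x": 0,"y": 0,"z": 25,"spin": 0,"fingers": 1},
    {"x": 0,"y": 0,"z": 45,"spin": 0,"fingers": 1},
    {"x": 0,"y": 0,"z": 55,"spin": 0,"fingers": 1},
    {"x": 0,"y": 0,"z": 59.5,"spin": 0,"fingers": 1},
    {"x": 0,"y": 0,"z": 59.5,"spin": 0,"fingers": 1},
    {"x": 0,"y": 0,"z": 59.5,"spin": 0,"fingers": -1},
    {"x": 0,"y": 0,"z": 59.5,"spin": 0,"fingers": -1},
    {"x": 0,"y": 0,"z": 59.5,"spin": 0,"fingers": -1},
  ],
)

```text
clock: 9.68
eef_pos: [0.4606, -0.1194, 0.0306]
tool_rot: [0.76, -0.65, 0.0, -0.0]
ft_force: [0.5, 0.2, 0.5]
grip_width: 0.0853
grasp_force: 0.0
```

Emit:
jog_arm(
  motion=[
    {"x": 0,"y": 0,"z": -30,"spin": 0,"fingers": -1},
    {"x": 0,"y": 0,"z": -80,"spin": 0,"fingers": -1},
    {"x": 0,"y": 0,"z": -130,"spin": 0,"fingers": -1},
    {"x": 0,"y": 0,"z": -170,"spin": 0,"fingers": -1},
    {"x": 0,"y": 0,"z": -170,"spin": 0,"fingers": -1},
  ],
)

```text
clock: 10.3
eef_pos: [0.4627, -0.1199, 0.2041]
tool_rot: [0.76, -0.65, 0.004, -0.002]
ft_force: [0.1, -0.7, -0.6]
grip_width: 0.0854
grasp_force: 0.0
```

```bash
python3 -c "
from h import *
go([.500,-.248,.027],-171)"
```

```text
shift mm [131.7 -15.8 177.6] spin -0.1 now [ 0.4627 -0.1199  0.2041] -171.14 t 10.3
```

Emit:
jog_arm(
  motion=[
    {"x": 50,"y": -7,"z": 0,"spin": 0,"fingers": -1},
    {"x": 100,"y": -15,"z": 0,"spin": 0,"fingers": -1},
    {"x": 131,"y": -18,"z": 0,"spin": 0,"fingers": -1},
    {"x": 131,"y": -18,"z": 0,"spin": 0,"fingers": -1},
    {"x": 131,"y": -18,"z": 0,"spin": 0,"fingers": -1},
  ],
)

```text
clock: 10.92
eef_pos: [0.4973, -0.2453, 0.1991]
tool_rot: [0.76, -0.65, -0.001, 0.0]
ft_force: [-0.9, 0.8, -1.4]
grip_width: 0.0852
grasp_force: 0.0
```

```bash
cat > l.py <<'E'
from h import *
c=camera('wrist')
c=camera('wrist')
hsv=cv2.cvtColor(c['pixels'],cv2.COLOR_RGB2HSV);m=cv2.inRange(hsv,(22,120,90),(32,255,255))
for q in cv2.findContours(m,0,1)[0]:
  if cv2.contourArea(q)>800:
    P=np.array([fonz(c,*x[0],.08)[:2] for x in q],dtype=np.float32);(x,y),r=cv2.minEnclosingCircle(P);print(cv2.boundingRect(q),round(2*r,3));go([x,y,.031],-171);print(x,y)
E
python3 l.py
```

```text
(300, 333, 76, 69) 0.077
shift mm [-126.7   17.7  169. ] spin -0.1 now [ 0.4977 -0.2449  0.1999] -171.08 t 11.025
0.4603053629398346 -0.12229263782501221
(268, 178, 94, 91) 0.07
shift mm [  4.2  -2.3 168.8] spin -0.1 now [ 0.4977 -0.2449  0.1999] -171.08 t 11.025
0.5003489851951599 -0.24852091073989868
(35, 119, 57, 48) 0.065
shift mm [  78.1 -211.4  168.5] spin -0.1 now [ 0.4977 -0.2449  0.1999] -171.08 t 11.025
0.718420147895813 -0.28908994793891907
(256, 19, 99, 94) 0.069
shift mm [119.6  -8.3 168.7] spin -0.1 now [ 0.4977 -0.2449  0.1999] -171.08 t 11.025
0.5242315530776978 -0.36153164505958557
```

Emit:
jog_arm(
  motion=[
    {"x": 4,"y": -2.5,"z": 60,"spin": 0,"fingers": -1},
    {"x": 4,"y": -2.5,"z": 110,"spin": 0,"fingers": -1},
    {"x": 4,"y": -2.5,"z": 150,"spin": 0,"fingers": -1},
    {"x": 4,"y": -2.5,"z": 169,"spin": 0,"fingers": -1},
    {"x": 4,"y": -2.5,"z": 169,"spin": 0,"fingers": -1},
    {"x": 4,"y": -2.5,"z": 169,"spin": 0,"fingers": 1},
    {"x": 4,"y": -2.5,"z": 169,"spin": 0,"fingers": 1},
    {"x": 4,"y": -2.5,"z": 169,"spin": 0,"fingers": 1},
  ],
)

```text
clock: 12.02
eef_pos: [0.5026, -0.2499, 0.0334]
tool_rot: [0.76, -0.65, 0.002, -0.001]
ft_force: [0.1, 0.4, 7.5]
grip_width: 0.0651
grasp_force: 66.8
```

Emit:
jog_arm(
  motion=[
    {"x": 0,"y": 0,"z": 0,"spin": 0,"fingers": 1},
    {"x": 0,"y": 0,"z": -10,"spin": 0,"fingers": 1},
    {"x": 0,"y": 0,"z": -30,"spin": 0,"fingers": 1},
    {"x": 0,"y": 0,"z": -50,"spin": 0,"fingers": 1},
    {"x": 0,"y": 0,"z": -60,"spin": 0,"fingers": 1},
    {"x": 0,"y": 0,"z": -60,"spin": 0,"fingers": 1},
    {"x": 0,"y": 0,"z": -60,"spin": 0,"fingers": 1},
    {"x": 0,"y": 0,"z": -60,"spin": 0,"fingers": 1},
  ],
)

```text
clock: 13.02
eef_pos: [0.5006, -0.2492, 0.0905]
tool_rot: [0.76, -0.65, -0.001, 0.0]
ft_force: [0.5, -0.1, -2.1]
grip_width: 0.0653
grasp_force: 66.6
```

```bash
python3 w.py
```

```text
F [ 0.087  0.033 -1.32 ] sd [0.631 0.457 0.529] tau [-4.5401e+01  2.3097e+01  1.0000e-02] [0.054 0.015 0.004]
shift mm [0. 0. 0.] spin None now [ 0.5012 -0.2495  0.0913] -171.14 t 13.425
w 0.0652574404360791 66.612509759143 t 13.425
```

Emit:
jog_arm(
  motion=[
    {"x": 0,"y": 0,"z": 25,"spin": 0,"fingers": 1},
    {"x": 0,"y": 0,"z": 45,"spin": 0,"fingers": 1},
    {"x": 0,"y": 0,"z": 55,"spin": 0,"fingers": 1},
    {"x": 0,"y": 0,"z": 59.5,"spin": 0,"fingers": 1},
    {"x": 0,"y": 0,"z": 59.5,"spin": 0,"fingers": 1},
    {"x": 0,"y": 0,"z": 59.5,"spin": 0,"fingers": -1},
    {"x": 0,"y": 0,"z": 59.5,"spin": 0,"fingers": -1},
    {"x": 0,"y": 0,"z": 59.5,"spin": 0,"fingers": -1},
  ],
)

```text
clock: 14.42
eef_pos: [0.5016, -0.2496, 0.0321]
tool_rot: [0.76, -0.65, 0.0, -0.0]
ft_force: [-0.2, 0.2, -0.8]
grip_width: 0.0853
grasp_force: 0.0
```

Emit:
jog_arm(
  motion=[
    {"x": 0,"y": 0,"z": -30,"spin": 0,"fingers": -1},
    {"x": 0,"y": 0,"z": -80,"spin": 0,"fingers": -1},
    {"x": 0,"y": 0,"z": -130,"spin": 0,"fingers": -1},
    {"x": 0,"y": 0,"z": -167,"spin": 0,"fingers": -1},
    {"x": 50,"y": -3,"z": -167,"spin": 0,"fingers": -1},
    {"x": 100,"y": -5,"z": -167,"spin": 0,"fingers": -1},
    {"x": 115,"y": -6,"z": -167,"spin": 0,"fingers": -1},
    {"x": 115,"y": -6,"z": -167,"spin": 0,"fingers": -1},
  ],
)

```text
clock: 15.42
eef_pos: [0.5246, -0.3633, 0.1981]
tool_rot: [0.759, -0.651, -0.0, 0.0]
ft_force: [-0.3, -0.8, -1.4]
grip_width: 0.0858
grasp_force: 0.0
```

```bash
python3 l.py
```

```text
(285, 319, 80, 73) 0.077
shift mm [-111.9    5.8  167.6] spin -0.1 now [ 0.5246 -0.3616  0.1985] -171.13 t 15.525
0.5015856027603149 -0.25183260440826416
(67, 259, 52, 52) 0.073
shift mm [ -50.  -203.2  167.5] spin -0.1 now [ 0.5246 -0.3616  0.1985] -171.13 t 15.525
0.7175918817520142 -0.28078198432922363
(271, 184, 94, 91) 0.07
shift mm [  0.5  -0.  167.5] spin -0.1 now [ 0.5246 -0.3616  0.1985] -171.13 t 15.525
0.5246332287788391 -0.36197394132614136
(567, 0, 73, 126) 0.14
shift mm [163.2 260.1 167.5] spin -0.1 now [ 0.5246 -0.3616  0.1985] -171.13 t 15.525
0.29271841049194336 -0.5628142952919006
```

Emit:
jog_arm(
  motion=[
    {"x": 0,"y": 0,"z": 60,"spin": 0,"fingers": -1},
    {"x": 0,"y": 0,"z": 110,"spin": 0,"fingers": -1},
    {"x": 0,"y": 0,"z": 150,"spin": 0,"fingers": -1},
    {"x": 0,"y": 0,"z": 167,"spin": 0,"fingers": -1},
    {"x": 0,"y": 0,"z": 167,"spin": 0,"fingers": -1},
    {"x": 0,"y": 0,"z": 167,"spin": 0,"fingers": 1},
    {"x": 0,"y": 0,"z": 167,"spin": 0,"fingers": 1},
    {"x": 0,"y": 0,"z": 167,"spin": 0,"fingers": 1},
  ],
)

```text
clock: 16.52
eef_pos: [0.5259, -0.3633, 0.0346]
tool_rot: [0.76, -0.65, 0.002, -0.0]
ft_force: [-2.3, 0.8, 7.5]
grip_width: 0.0635
grasp_force: 73.4
```

Emit:
jog_arm(
  motion=[
    {"x": 0,"y": 0,"z": 0,"spin": 0,"fingers": 1},
    {"x": 0,"y": 0,"z": -10,"spin": 0,"fingers": 1},
    {"x": 0,"y": 0,"z": -30,"spin": 0,"fingers": 1},
    {"x": 0,"y": 0,"z": -50,"spin": 0,"fingers": 1},
    {"x": 0,"y": 0,"z": -60,"spin": 0,"fingers": 1},
    {"x": 0,"y": 0,"z": -60,"spin": 0,"fingers": 1},
    {"x": 0,"y": 0,"z": -60,"spin": 0,"fingers": 1},
    {"x": 0,"y": 0,"z": -60,"spin": 0,"fingers": 1},
  ],
)

```text
clock: 17.52
eef_pos: [0.5243, -0.3618, 0.0908]
tool_rot: [0.76, -0.65, -0.001, 0.0]
ft_force: [0.3, -0.4, -3.7]
grip_width: 0.0635
grasp_force: 72.9
```

```bash
python3 w.py
```

```text
F [ 0.029 -0.065 -2.961] sd [0.464 0.548 0.385] tau [-5.3847e+01  2.4851e+01  1.3000e-02] [0.066 0.02  0.004]
shift mm [0. 0. 0.] spin None now [ 0.5249 -0.3622  0.0919] -171.14 t 17.925
w 0.06408784963970701 72.92928120573379 t 17.925
```

The third tin weighs about 0.30 kg, against 0.185 and 0.135, so it is clearly the heaviest. I'll lift it about 12 cm more and check.

Emit:
jog_arm(
  motion=[
    {"x": 0,"y": 0,"z": -30,"spin": 0,"fingers": 1},
    {"x": 0,"y": 0,"z": -70,"spin": 0,"fingers": 1},
    {"x": 0,"y": 0,"z": -105,"spin": 0,"fingers": 1},
    {"x": 0,"y": 0,"z": -120,"spin": 0,"fingers": 1},
    {"x": 0,"y": 0,"z": -120,"spin": 0,"fingers": 1},
    {"x": 0,"y": 0,"z": -120,"spin": 0,"fingers": 1},
    {"x": 0,"y": 0,"z": -120,"spin": 0,"fingers": 1},
    {"x": 0,"y": 0,"z": -120,"spin": 0,"fingers": 1},
  ],
)

```text
clock: 18.92
eef_pos: [0.5244, -0.3619, 0.2106]
tool_rot: [0.76, -0.65, -0.001, 0.0]
ft_force: [0.3, 0.3, -3.2]
grip_width: 0.064
grasp_force: 73.8
```

```bash
python3 w.py; python3 -c "
from h import *
save('end.png',camera('scene')['pixels'])"
```

```text
F [-0.245 -0.078 -2.996] sd [0.474 0.504 0.527] tau [-5.2784e+01  2.6731e+01  9.0000e-03] [0.025 0.031 0.006]
shift mm [0. 0. 0.] spin None now [ 0.5249 -0.3622  0.212 ] -171.14 t 19.325
w 0.0636941275235275 73.75308808351292 t 19.325
```

View pics/end.png

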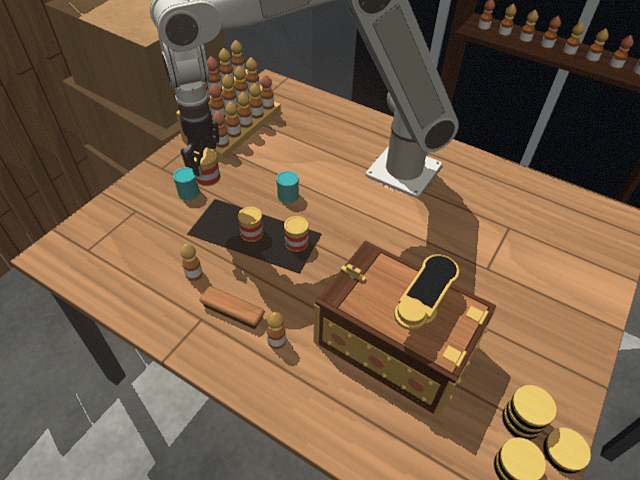

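The final view shows the tin held upright at (208,167) and about 18 cm up. The other two stand on the mat at (251,224) and (296,233), the button lies across the seam at (353,272), and the bystanders have not moved.

```bash
python3 -c "
from workcell import bot
print(bot.job_done())"
```

```text
the job is handed in; nothing more can be done
None
```

The job is handed in: the turnbutton is square across the seam, the heaviest tin (about 0.30 kg, against 0.19 and 0.14) is held upright about 18 cm above the mat, and the other two tins are standing on it.

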